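Ready the packing terminal

TASK

Get the packing terminal ready for work: raise its folded display until it stands open about 60 degrees from lying flat, and turn the selector knob beside it clockwise to the third of its four marks, counted from the left. The stiff hinge holds the display where you leave it. Leave the white label roll and the date stamp where they are.

Things in the scene. Friction and masses are not known exactly. Their poses are not given: they have to be found in the camera images.
- terminal: Grey packing terminal fixed to the bench, 150 deep (x) x 250 wide (y) x 42 mm high. Origin at the centre of its underside, on the bench; x points to its back (hinge side), y to its left as the robot sees it, z up. Its front faces the robot, somewhat turned. The folding display covers the right part (y -115 to -5 mm); the wing at the left carries the selector.
- display_handle (a point): Middle of the display's grip: a black bar 16 mm thick, 40 mm long along the terminal's y, on a 20 mm wide neck. Pinch it over its flat ends, fingers closing along y; it can turn between the fingers as it rises. 170 mm from the hinge, 40 mm before the display's front edge; folded flat it is 52 mm above the bench, 30 mm before the base. Site x runs from grip to hinge in the display's plane.
- display_hinge (a point): Middle of the display's hinge axis, which runs along the terminal's y: in the terminal's frame at x +65, y -60, z +52 mm. It does not move as the display turns.
- display (a joint): Opening angle of the display (grey slab 130 deep x 110 wide x 14 mm, screen on its underside), rad: 0 flat on the base, grows as its front edge rises and swings back; 1.05 is 60 degrees, stop at 1.9. Starts flat or up to 0.5 open. Stiff hinge: lifting at the grip takes about 3 to 6 N; it stays where it is left.
- selector_grip (a point): On the selector's upright axis, 75 mm above the bench, 7 mm below the top of its bar: the height to pinch it. The selector is a black disc 52 mm wide, its top 52 mm above the bench, carrying an upright bar 50 long x 13 wide x 30 mm tall. Site x runs along the bar to its pointer end (white line, small nose). Axis at x -30, y +78 mm of the terminal.
- selector (a joint): Selector angle, rad, growing clockwise seen from above: 0 at the first (leftmost) of four black marks on the knob's far side, 0.63 second, 1.26 third, 1.88 fourth, stops just past the ends. At the third mark it points 18 degrees right of the terminal's x. Starts at or near the first or second mark. Light spring detents (about 0.04 N m) draw it to the marks; no pushing down.
- label_roll: White label roll lying flat, 87 mm wide, 60 mm high; origin under its centre. To be left alone.
- date_stamp: Date stamp with a red knob standing on its 29 x 52 mm foot, 76 mm high; origin under its centre. To be left alone.

How it is judged:
At the end, for the whole second after the job is handed in: The display stands still at 50 to 70 degrees from lying flat (0.873 to 1.222 rad), and the selector points within 10 degrees of its third mark (1.08 to 1.44 rad) (value of joint display between 0.873 and 1.222 rad and value of joint selector between 1.08 and 1.44 rad and velocity of joint display between -0.05 and 0.05 rad/s); the robot touches nothing.
It fails at once if a bystander (label roll or date stamp) was moved by more than 30 mm or tipped over (distance of any of label_roll, date_stamp from where it was at the start of the episode above 0.03 m or angle between any of label_roll, date_stamp's own z axis and vertical above 0.5 rad).
It also fails if it takes over 48 s, if anything falls off the work surface, if the arm or the gripper's body presses on something with over 40 N, if the wrist force passes 120 N, or if a joint passes its speed limit or range.

ROBOT

A 6-joint arm with a two-finger parallel gripper is mounted at the origin on a cart in front of the work surface, level with it; the furniture and walls round the work are solid. World frame = base frame: x ahead of the robot, y to its left, z up, the work surface at z = 0. Lengths are in m, angles in rad, forces in N, time in s.
With the tool pointing down it reaches from about 0.35 to 0.775 m from the base axis. Payload 5.5 kg.
Tool frame: the origin (TCP) lies midway between the tips of the shut fingers; the grasp point (between the pads) lies 19 mm behind it; z points along the fingers, y is the line along which they close (so a half turn about z gives the same grasp; the last joint's range is limited). The gripper opens to 85 mm and grips with 20 to 120 N. Pads are 22 mm wide; open, the fingers measure 114 mm over their backs; the gripper's body (76 mm by 85 mm) begins 54 mm behind the grasp point. The pads swing forward as they close: fully open they stand 13 mm farther back than shut.
Start: joints at [-1.331, 0.313, 0.046, 1.304, 0, 1.431], TCP at [0.213, -0.534, 0.2] pointing down, gripper open.
Joint ranges: [-2.76, 2.76], [-0.86, 1.69], [-1.03, 1.26], [-2.2, 2.34], [-1.47, 1.5], [-3.14, 3.14]. Speed limits (rad/s): [2.57, 2.57, 3.14, 3.14, 3.14, 3.14].

INTERFACE

Orientations are given as a unit quaternion [x, y, z, w].
In Python, from bench import observe, camera, hand_in, recognise, place_of gives the robot as it stands.
- The arm moves only by the shell command python3 -m inch 'ROWS' [FORCE]. ROWS is JSON, one flat list of numbers, 7 for each row, row after row: the shift along the tool's x, y, z in mm, then the turn, a rotation vector about the tool's x, y, z in degrees, then the finger opening in mm, from 0 to 85.4. A call has exactly 10 rows; each row shifts and turns the commanded pose from where the row before left it, along the tool's axes as they then stand; what a row does not reach is not made up. A row lasts 1/10 s, in which the tool goes at most 50 mm and 8.59 degrees, less where a joint would pass 70% of its speed; a pose out of reach is approached as far as the arm can. A call is refused whole if a number of a shift passes 50 or a number of a turn 8.59, either way. A call with a gripper value outside its range is refused whole. The fingers move at their own pace and stop on an object; FORCE is the grip in N (left out, the last holds). Time passes only in rows, so rows that do not move let the fingers close, or fill a call up. It gives the time, the measured TCP pose, the force, the opening and the grip force at its end, in the units of the state.
- observe(): the state, without advancing time (a new reading comes with each control period).
- camera(name): name is "side" or "top"; returns a dict with "pixels" (480x640x3 uint8, blue, green, red), "camera_matrix" (3x3 intrinsics, pixels), "pose" (4x4, takes a point from camera to world coordinates). Camera axes: x right, y up, looking along -z (the intrinsics and any distortion apply to the point x, -y, -z); pixel columns grow to the right and rows downward; lengths in m; the calibration is good to about 2 mm. A picture is of the moment at which its call begins. There is no depth.
- hand_in(): hands the job in; it is judged then, once.
Trained networks look in a picture, given as the dict that the camera call returned (one of the last four; its "shot" number tells which), for a name from the list of things; names that differ only in an ending like _2 or _b are one class to them, and where a whole thing is asked for, a point or a joint stands for the part that bears it (a point fixed in the world has none). Each returns a list of dicts, best first, with "conf" (0 to 1); they miss things now and then, are a little off and sometimes report something else, mostly with a low value. They report only what shows in the picture. A call takes as long as a camera call.
- recognise(picture, query): "extent" ([centre column, centre row, width, height] in pixels, round what is visible of it).
- place_of(picture, query): "xy" ([column, row] in pixels: a listed point, or the origin of a listed thing).
The state is a dict: "t": time; "joint_pos": joint angles; "joint_vel": joint speeds; "joint_torque": joint torques, N m; "eef_pos": TCP position; "eef_rot": TCP orientation; "wrist_force": force on the tool from outside, world axes, zero at the start; "moment": the same for the moment, N m; "finger_gap": opening from 0.0 (shut) to 1.0 (fully open); "finger_force": force on a finger pad.
Only numpy, scipy, OpenCV 4.12 (cv2) and the standard library are available. Lean on these libraries where they do the work, as an engineer would, in place of code of your own. Each camera call takes 0.05 s, during which the arm holds its last target. There are 200 camera calls.

## Working session

There is one attempt and no reset: what is moved stays moved. The work goes in short steps, Python scripts to look and compute and a shell command to move; the robot and the scene stay as the last step left them, time stands still between calls to the robot, and variables do not carry over. Pictures are saved under pics/ and viewed, at most 10 in all, crops included, and the job is handed in when it is done.

```bash
mkdir -p pics; ls; cat > h.py <<'E'
import numpy as np, cv2, json
from bench import observe, camera, recognise, place_of
from scipy.spatial.transform import Rotation as R
def ray(p,xy):
    K=np.array(p["camera_matrix"]);T=np.array(p["pose"])
    d=np.linalg.inv(K)@[xy[0],xy[1],1]; d=np.array([d[0],-d[1],-d[2]])
    d=T[:3,:3]@d; return T[:3,3],d/np.linalg.norm(d)
def tri(rs):
    A=np.zeros((3,3));b=np.zeros(3)
    for o,d in rs:
        P=np.eye(3)-np.outer(d,d);A+=P;b+=P@o
    x=np.linalg.solve(A,b); return x,[np.linalg.norm((np.eye(3)-np.outer(d,d))@(x-o)) for o,d in rs]
def proj(p,X):
    K=np.array(p["camera_matrix"]);T=np.linalg.inv(np.array(p["pose"]))
    c=T[:3,:3]@X+T[:3,3]; u=K@[c[0],-c[1],-c[2]]; return u[:2]/u[2]
def onplane(r,z):
    o,d=r; return o+d*(z-o[2])/d[2]
E
python3 - <<'E'
from h import *
ps={n:camera(n) for n in("side","top")}
for n,p in ps.items():
    cv2.imwrite(f"pics/{n}0.png",np.array(p["pixels"])); print(n,{k:(np.round(v,3).tolist() if k!='pixels' else '') for k,v in p.items() if k!='pixels' and not isinstance(v,(str,dict))})
for q in["terminal","display_handle","display_hinge","selector_grip","label_roll","date_stamp"]:
    rs=[]
    for n,p in ps.items():
        l=place_of(p,q); print(q,n,[(np.round(a["xy"]).tolist(),round(a["conf"],2)) for a in l[:2]])
        if l: rs.append(ray(p,l[0]["xy"]))
    if len(rs)==2: x,e=tri(rs);print("  ",x.round(4),np.round(e,4))
o=observe();print(o)
E
```

```text
pics
side {'camera_matrix': [[542.389, 0.0, 319.455], [0.0, 542.389, 234.831], [0.0, 0.0, 1.0]], 'pose': [[0.987, 0.082, -0.138, 0.373], [-0.159, 0.623, -0.766, -0.691], [0.024, 0.778, 0.628, 0.757], [0.0, 0.0, 0.0, 1.0]], 'shot': 1}
top {'camera_matrix': [[563.166, 0.0, 319.664], [0.0, 563.166, 234.928], [0.0, 0.0, 1.0]], 'pose': [[-0.345, 0.906, -0.246, 0.276], [-0.939, -0.332, 0.092, 0.234], [0.001, 0.262, 0.965, 1.166], [0.0, 0.0, 0.0, 1.0]], 'shot': 2}
terminal side [([305.0, 194.0], 0.68)]
terminal top [([204.0, 291.0], 0.96)]
   [0.5359 0.3914 0.0035] [0.0054 0.0054]
display_handle side [([288.0, 204.0], 0.62)]
display_handle top [([261.0, 300.0], 0.95)]
   [0.4748 0.2836 0.052 ] [0.0012 0.0012]
display_hinge side [([346.0, 180.0], 0.93), ([286.0, 309.0], 0.69)]
display_hinge top [([198.0, 246.0], 0.92)]
   [0.6251 0.3693 0.0481] [0.001 0.001]
selector_grip side [([274.0, 158.0], 0.77)]
selector_grip top [([187.0, 328.0], 0.95)]
   [0.4636 0.4317 0.0832] [0.0024 0.0024]
label_roll side [([282.0, 311.0], 0.84)]
label_roll top [([390.0, 278.0], 0.75)]
   [ 0.4343  0.0159 -0.0022
[... 172 characters left out ...]
y([-1.33057281e+00,  3.13136215e-01,  4.61161613e-02,  1.30359174e+00,
       -2.02740708e-05,  1.43123755e+00]), 'joint_vel': array([-2.92387927e-04,  5.91792554e-05, -7.29260570e-04, -1.74891417e-03,
       -8.29871027e-05, -1.00279843e-03]), 'joint_torque': array([-9.39169986e-04, -4.80294335e+01,  2.98746407e+01, -5.66951678e-05,
       -1.59732253e-04, -4.99479924e-06]), 'eef_pos': array([ 0.21318351, -0.5340819 ,  0.20036613]), 'eef_rot': array([ 9.82024783e-01,  1.88751998e-01, -5.48210382e-06,  9.26609028e-05]), 'wrist_force': array([-0.37040044,  0.20373491,  0.39742257]), 'moment': array([-0.02982744,  0.03487818,  0.00794397]), 'finger_force': 0.0, 'finger_gap': 0.999204934867682}
```

View pics/side0.png

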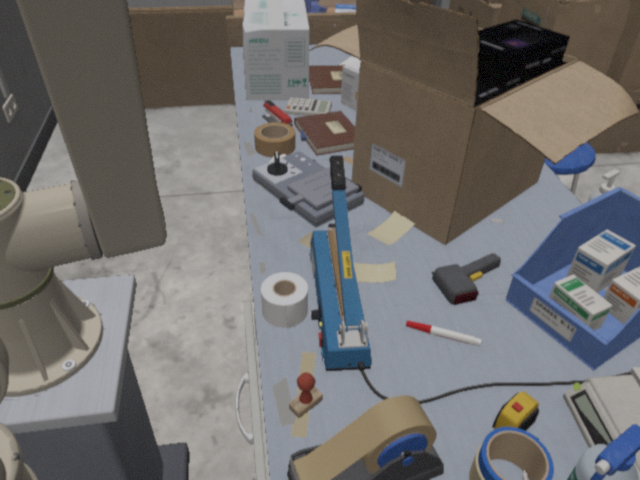

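View pics/top0.png

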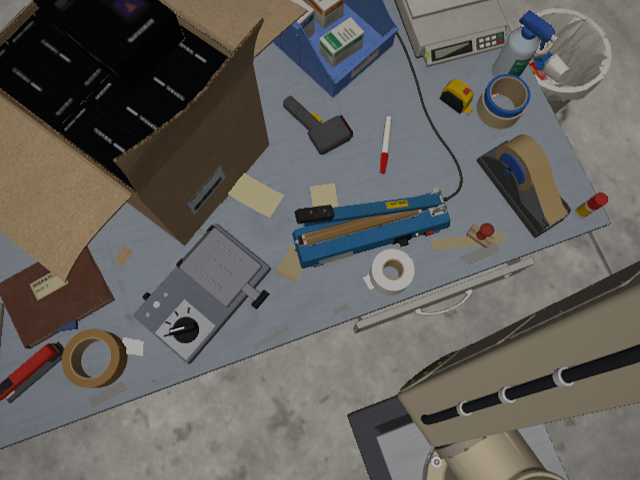

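The side view shows the terminal at about (305,190), flat, with the knob at (277,162). In the top view it lies at (200,290), grip at (261,299), knob at (183,328), pointer to the left. The carton stands beyond the hinge. Next I'll crop in and fit a model overlay.

```bash
cat >> h.py <<'E'
from scipy.optimize import least_squares
LOC={"terminal":(0,0,0),"display_hinge":(.065,-.06,.052),"selector_grip":(-.03,.078,.075)}
def tw(q,l): c,s=np.cos(q[2]),np.sin(q[2]); return np.array([q[0]+c*l[0]-s*l[1],q[1]+s*l[0]+c*l[1],l[2]])
E
python3 - <<'E'
from h import *
ps={n:camera(n) for n in("side","top")}
obs=[]
for n,p in ps.items():
    for q in["terminal","display_handle","display_hinge","selector_grip"]:
        l=place_of(p,q)
        if l: obs.append((n,q,l[0]["xy"]))
def loc(q,z): 
    if q=="display_handle": return (.065-.17*np.cos(z),-.06,.052+.17*np.sin(z))
    return LOC[q]
f=lambda v:np.concatenate([proj(ps[n],tw(v,loc(q,v[3])))-xy for n,q,xy in obs])
r=least_squares(f,[.53,.37,.5,.05],loss="soft_l1",f_scale=2)
v=r.x;print(v.round(4));
for (n,q,xy),e in zip(obs,f(v).reshape(-1,2)):print(n,q,e.round(1))
c,s=np.cos(v[3]),np.sin(v[3])
for n,p in ps.items():
    im=np.array(p["pixels"]).copy()
    u=proj(p,tw(v,(0,0,.03))); x0,y0=(u-[70,55]).astype(int); S=5
    g=cv2.resize(im[y0:y0+110,x0:x0+140],None,fx=S,fy=S,interpolation=cv2.INTER_CUBIC)
    def pt(l): return tuple(int(a) for a in (proj(p,tw(v,l))-[x0,y0]+.5)*S)
    for z in(0,.042):
        cv2.polylines(g,[np.array([pt((a*.075,b*.125,z)) for a,b in((1,1),(1,-1),(-1,-1),(-1,1))])],True,(0,255,0),1)
    for q in["display_handle","display_hinge","selector_grip"]: cv2.circle(g,pt(loc(q,v[3])),4,(0,0,255),1)
    for k in range(4):
        a=np.radians(18)+(k-2)*.63
        cv2.circle(g,pt((-.03+.04*np.cos(a),.078-.04*np.sin(a),.045)),3,(255,0,255),1)
    cv2.imwrite(f"pics/c_{n}.png",g)
E
```

```text
[ 0.5344  0.3879  0.526  -0.0017]
side terminal [2.4 1.7]
side display_handle [0.  0.1]
side display_hinge [ 1.5 -2.9]
side selector_grip [1.1 1.3]
top terminal [6.1 2.5]
top display_handle [-0.8  0.2]
top display_hinge [-0.   0.3]
top selector_grip [-0.8  1.2]
```

View pics/c_top.png

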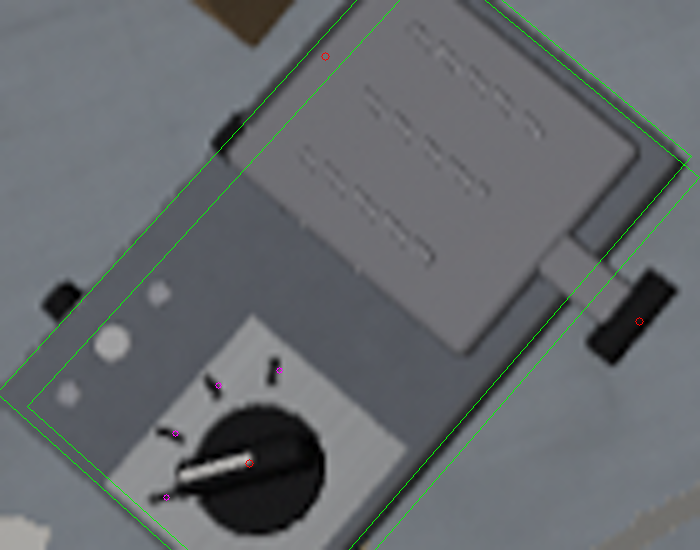

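View pics/c_side.png

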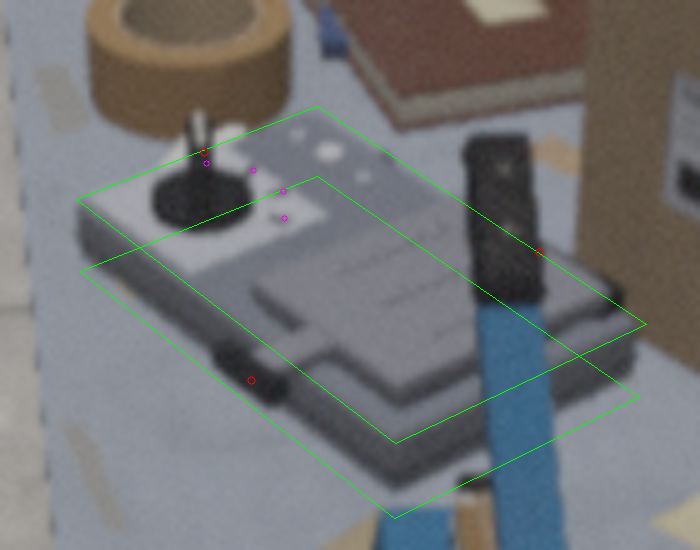

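The overlay agrees with both views to about 2 mm. The display is flat and the pointer is on the first mark, so it needs +72° clockwise. I'll turn the selector first, and a script will work out the shifts.

```bash
cat >> h.py <<'E'
V=np.array([.5344,.3879,.526])
def plan(P,yaw,n,pitch=None):
    """rows (per-row tool shift mm, turn deg) from present pose to P, tool down with tool x at yaw deg"""
    o=observe();p=np.array(o["eef_pos"]);r=R.from_quat(o["eef_rot"])
    g=R.from_euler("z",yaw,degrees=True)*R.from_rotvec([np.pi,0,0])
    w=(r.inv()*g).as_rotvec();st=R.from_rotvec(w/n)
    print("from",p.round(3),"turn",np.degrees(w).round(1))
    for i in range(n):
        s=r.inv().apply((np.array(P)-p)/n)*1000; print(s.round(1).tolist(),np.degrees(w/n).round(2).tolist()); r=r*st
E
python3 - <<'E'
from h import *
print("sel",tw(V,LOC["selector_grip"]).round(4),"handle",tw(V,(-.105,-.06,.052)).round(4),"hinge",tw(V,LOC["display_hinge"]).round(4))
plan([.40,-.12,.33],-37,10)
E
```

```text
sel [0.4693 0.4403 0.075 ] handle [0.4737 0.2833 0.052 ] hinge [0.6207 0.3686 0.052 ]
from [ 0.213 -0.534  0.2  ] turn [ 0.   0.  58.8]
[32.7, -31.5, -13.0] [0.0, 0.0, 5.88]
[29.3, -34.7, -13.0] [0.0, 0.0, 5.88]
[25.6, -37.5, -13.0] [0.0, 0.0, 5.88]
[21.6, -40.0, -13.0] [0.0, 0.0, 5.88]
[17.4, -42.0, -13.0] [0.0, 0.0, 5.88]
[13.0, -43.5, -13.0] [0.0, 0.0, 5.88]
[8.5, -44.6, -13.0] [0.0, 0.0, 5.88]
[3.9, -45.3, -13.0] [0.0, 0.0, 5.88]
[-0.8, -45.4, -13.0] [0.0, 0.0, 5.88]
[-5.4, -45.1, -13.0] [0.0, 0.0, 5.88]
```

```bash
python3 -m inch '[33,-32,-13,0,0,6,85, 29,-35,-13,0,0,6,85, 26,-37,-13,0,0,6,85, 22,-40,-13,0,0,6,85, 17,-42,-13,0,0,6,85, 13,-44,-13,0,0,6,85, 8,-45,-13,0,0,6,85, 4,-45,-13,0,0,6,85, -1,-45,-13,0,0,6,85, -5,-45,-13,0,0,6,85]'; python3 - <<'E'
from h import *
plan([.46,.36,.25],-90,10)
E
```

```text
t: 2.2
eef_pos: [0.3808, -0.1509, 0.3312]
eef_rot: [0.954, -0.298, 0.006, -0.018]
wrist_force: [-0.9, -0.2, -0.1]
finger_gap: 0.996
finger_force: 0.0
from [ 0.381 -0.151  0.331] turn [-2.   1.  55.3]
[-22.6, -46.2, 9.9] [-0.2, 0.1, 5.53]
[-26.9, -43.8, 9.7] [-0.2, 0.1, 5.53]
[-31.0, -41.1, 9.5] [-0.2, 0.1, 5.53]
[-34.9, -37.9, 9.3] [-0.2, 0.1, 5.53]
[-38.4, -34.4, 9.1] [-0.2, 0.1, 5.53]
[-41.5, -30.6, 8.9] [-0.2, 0.1, 5.53]
[-44.3, -26.5, 8.7] [-0.2, 0.1, 5.53]
[-46.7, -22.1, 8.5] [-0.2, 0.1, 5.53]
[-48.6, -17.5, 8.4] [-0.2, 0.1, 5.53]
[-50.1, -12.8, 8.3] [-0.2, 0.1, 5.53]
```

```bash
python3 -m inch '[-21,-42,3,0,0,5.5,85, -25,-40,3,0,0,5.5,85, -29,-38,3,0,0,5.5,85, -32,-35,5,0,0,5.5,85, -36,-32,5,0,0,5.5,85, -38,-29,8,0,0,5.5,85, -41,-25,8,0,0,5.5,85, -43,-21,10,0,0,5.5,85, -45,-17,15,0,0,5.5,85, -46,-13,15,0,0,5.5,85]'; python3 - <<'E'
from h import *
plan([.469,.440,.15],-95.6,5)
E
```

```text
t: 3.2
eef_pos: [0.1391, 0.0982, 0.3286]
eef_rot: [0.787, -0.6, 0.013, -0.14]
wrist_force: [-1.9, -0.2, 0.3]
finger_gap: 0.988
finger_force: 0.0
from [0.139 0.098 0.329] turn [-12.   11.   20.9]
[-41.1, -70.1, 60.8] [-2.41, 2.2, 4.17]
[-48.4, -69.3, 56.2] [-2.41, 2.2, 4.17]
[-55.5, -67.8, 51.3] [-2.41, 2.2, 4.17]
[-62.2, -65.5, 46.2] [-2.41, 2.2, 4.17]
[-68.6, -62.6, 41.0] [-2.41, 2.2, 4.17]
```

```bash
python3 -m inch '[0,0,0,0,0,0,85, 0,0,0,0,0,0,85, 0,0,0,0,0,0,85, 0,0,0,0,0,0,85, 0,0,0,0,0,0,85, 0,0,0,0,0,0,85, 0,0,0,0,0,0,85, 0,0,0,0,0,0,85, 0,0,0,0,0,0,85, 0,0,0,0,0,0,85]'; python3 - <<'E'
from h import *
o=observe();print(o["joint_pos"].round(3),o["joint_vel"].round(3),R.from_quat(o["eef_rot"]).as_matrix().round(3))
E
```

```text
t: 4.2
eef_pos: [0.14, 0.0947, 0.3293]
eef_rot: [0.787, -0.601, 0.013, -0.141]
wrist_force: [-0.0, -0.1, 0.2]
finger_gap: 0.997
finger_force: 0.0
[-1.423 -0.771 -0.455  2.069  0.221  3.004] [-0.002  0.     0.001  0.001  0.001  0.   ] [[ 0.277 -0.942  0.19 ]
 [-0.949 -0.238  0.207]
 [-0.149 -0.238 -0.96 ]]
```

The wrist ran into its joint 6 limit because I turned the wrong way round. I'll back out by moving outwards while turning the opposite way.

```bash
python3 - <<'E'
from h import *
plan([.20,-.36,.34],0,10)
E
```

```text
from [0.14  0.095 0.329] turn [-17.5  -1.6 -74.2]
[44.7, 4.9, -9.3] [-1.75, -0.16, -7.42]
[43.6, 10.9, -9.2] [-1.75, -0.16, -7.42]
[41.8, 16.7, -8.9] [-1.75, -0.16, -7.42]
[39.2, 22.2, -8.4] [-1.75, -0.16, -7.42]
[36.0, 27.4, -7.7] [-1.75, -0.16, -7.42]
[32.1, 32.0, -6.9] [-1.75, -0.16, -7.42]
[27.7, 36.1, -6.0] [-1.75, -0.16, -7.42]
[22.8, 39.5, -4.9] [-1.75, -0.16, -7.42]
[17.4, 42.3, -3.7] [-1.75, -0.16, -7.42]
[11.8, 44.3, -2.4] [-1.75, -0.16, -7.42]
```

```bash
python3 -m inch '[45,5,-9,-2,0,-7.5,85, 44,11,-9,-2,0,-7.5,85, 42,17,-9,-2,0,-7.5,85, 39,22,-8,-2,0,-7.5,85, 36,27,-8,-2,0,-7.5,85, 32,32,-7,-2,0,-7.5,85, 28,36,-6,-1,0,-7.5,85, 23,40,-5,-1,0,-7.5,85, 17,42,-4,-1,0,-7.5,85, 12,44,-2,-1,0,-7.5,85]'; python3 - <<'E'
from h import *
o=observe();print(o["joint_pos"].round(3),o["joint_vel"].round(3))
plan([.41,-.10,.33],80,10)
E
```

```text
t: 5.2
eef_pos: [0.1822, -0.3512, 0.341]
eef_rot: [1.0, -0.011, 0.008, -0.013]
wrist_force: [-0.2, -0.3, 0.7]
finger_gap: 0.993
finger_force: 0.0
[-1.315 -0.024 -0.011  1.605  0.022  1.848] [-0.135  0.695  0.657 -0.202 -0.063 -1.426]
from [ 0.182 -0.351  0.341] turn [ -0.7  -1.8 -81.2]
[22.2, -25.6, 2.1] [-0.07, -0.18, -8.12]
[25.6, -22.2, 2.0] [-0.07, -0.18, -8.12]
[28.5, -18.3, 1.9] [-0.07, -0.18, -8.12]
[30.8, -14.1, 1.8] [-0.07, -0.18, -8.12]
[32.5, -9.6, 1.7] [-0.07, -0.18, -8.12]
[33.5, -4.9, 1.6] [-0.07, -0.18, -8.12]
[33.9, -0.2, 1.5] [-0.07, -0.18, -8.12]
[33.6, 4.6, 1.4] [-0.07, -0.18, -8.12]
[32.6, 9.3, 1.3] [-0.07, -0.18, -8.12]
[31.0, 13.8, 1.2] [-0.07, -0.18, -8.12]
```

```bash
python3 -m inch '[23,-25,2,0,0,-8.2,85, 26,-22,2,0,0,-8.2,85, 29,-18,2,0,0,-8.2,85, 31,-14,2,0,0,-8.2,85, 33,-10,2,0,0,-8.2,85, 34,-5,2,0,0,-8.2,85, 34,0,1,0,0,-8.2,85, 34,5,1,0,0,-8.2,85, 33,9,1,0,0,-8.2,85, 31,14,1,0,0,-8.2,85]'; python3 - <<'E'
from h import *
o=observe();print(o["joint_pos"].round(3),o["joint_vel"].round(3))
plan([.47,.26,.30],163,10)
E
```

```text
t: 6.2
eef_pos: [0.4139, -0.096, 0.3354]
eef_rot: [0.761, 0.648, 0.015, -0.005]
wrist_force: [0.1, -0.5, 0.1]
finger_gap: 0.994
finger_force: 0.0
[-0.442  0.009  0.008  1.567  0.031  1.29 ] [ 0.807  0.287  0.284 -0.032 -0.003 -0.616]
from [ 0.414 -0.096  0.335] turn [  1.7  -0.9 -82.2]
[35.9, -0.2, 4.6] [0.17, -0.09, -8.22]
[35.6, 5.0, 4.5] [0.17, -0.09, -8.22]
[34.5, 10.0, 4.4] [0.17, -0.09, -8.22]
[32.7, 14.9, 4.3] [0.17, -0.09, -8.22]
[30.3, 19.4, 4.2] [0.17, -0.09, -8.22]
[27.2, 23.5, 4.1] [0.17, -0.09, -8.22]
[23.6, 27.2, 4.0] [0.17, -0.09, -8.22]
[19.4, 30.3, 3.9] [0.17, -0.09, -8.22]
[14.9, 32.8, 3.8] [0.17, -0.09, -8.22]
[10.1, 34.6, 3.7] [0.17, -0.09, -8.22]
```

```bash
python3 -m inch '[36,0,4,0,0,-8.3,85, 36,5,4,0,0,-8.3,85, 35,10,4,0,0,-8.3,85, 33,15,4,0,0,-8.3,85, 30,19,4,0,0,-8.3,85, 27,24,4,0,0,-8.3,85, 24,27,4,0,0,-8.3,85, 19,30,4,0,0,-8.3,85, 15,33,4,0,0,-8.3,85, 10,35,4,0,0,-8.3,85]'; python3 - <<'E'
from h import *
o=observe();print(o["joint_pos"].round(3))
plan([.469,.440,.15],264.4,12)
E
```

```text
t: 7.2
eef_pos: [0.4699, 0.2617, 0.3055]
eef_rot: [0.141, 0.99, 0.014, 0.006]
wrist_force: [0.7, -0.4, -0.9]
finger_gap: 0.996
finger_force: 0.0
[0.347 0.211 0.165 1.502 0.02  0.629]
from [0.47  0.262 0.305] turn [   0.9    1.8 -100.6]
[4.3, 13.9, 13.3] [0.07, 0.15, -8.38]
[2.2, 14.4, 13.3] [0.07, 0.15, -8.38]
[0.1, 14.5, 13.3] [0.07, 0.15, -8.38]
[-2.1, 14.4, 13.3] [0.07, 0.15, -8.38]
[-4.2, 14.0, 13.3] [0.07, 0.15, -8.38]
[-6.2, 13.2, 13.2] [0.07, 0.15, -8.38]
[-8.1, 12.2, 13.2] [0.07, 0.15, -8.38]
[-9.9, 10.9, 13.2] [0.07, 0.15, -8.38]
[-11.4, 9.3, 13.1] [0.07, 0.15, -8.38]
[-12.6, 7.6, 13.1] [0.07, 0.15, -8.38]
[-13.6, 5.7, 13.0] [0.07, 0.15, -8.38]
[-14.4, 3.6, 13.0] [0.07, 0.15, -8.38]
```

```bash
python3 -m inch '[4,14,13,0,0,-8.4,60, 2,14,13,0,0,-8.4,60, 0,14,13,0,0,-8.4,60, -2,14,13,0,0,-8.4,60, -4,14,13,0,0,-8.4,60, -6,13,13,0,0,-8.4,60, -8,12,13,0,0,-8.4,60, -10,11,13,0,0,-8.4,60, -11,9,13,0,0,-8.4,60, -13,8,13,0,0,-8.4,60]'; python3 - <<'E'
from h import *
o=observe();print(o["joint_pos"].round(3))
plan([.469,.440,.12],264.4,3)
E
```

```text
t: 8.2
eef_pos: [0.4712, 0.4085, 0.1787]
eef_rot: [-0.558, 0.83, 0.007, 0.013]
wrist_force: [0.1, -0.2, -0.2]
finger_gap: 0.703
finger_force: 0.0
[ 0.578  0.389  0.102  1.257  0.014 -0.605]
from [0.471 0.408 0.179] turn [ -0.5   1.7 -16.6]
[-8.9, 4.7, 19.8] [-0.16, 0.55, -5.54]
[-9.5, 3.8, 19.7] [-0.16, 0.55, -5.54]
[-10.0, 2.8, 19.7] [-0.16, 0.55, -5.54]
```

```bash
python3 -m inch '[-8,3,17,0,0,-5.5,60, -8,3,17,0,0,-5.5,60, -8,3,17,0,0,-5,60, 0,0,0,0,0,0,60, 0,0,0,0,0,0,60, 0,0,0,0,0,0,60, 0,0,0,0,0,0,60, 0,0,0,0,0,0,60, 0,0,0,0,0,0,60, 0,0,0,0,0,0,60]'; python3 - <<'E'
from h import *
plan([.469,.440,.061],264.4,5)
p=camera("top");q=camera("side")
u=proj(p,np.array([.469,.44,.08])).astype(int)-[60,45];w=proj(q,np.array([.469,.44,.08])).astype(int)-[40,60]
f=lambda im,u,a,b:cv2.resize(np.array(im["pixels"])[u[1]:u[1]+b,u[0]:u[0]+a],(400,500))
cv2.imwrite("pics/sel.png",np.hstack([f(p,u,96,120),f(q,w,80,100)]))
E
```

```text
t: 9.2
eef_pos: [0.4705, 0.435, 0.1299]
eef_rot: [-0.666, 0.746, 0.005, 0.015]
wrist_force: [-0.9, 0.8, -0.0]
finger_gap: 0.704
finger_force: 0.0
from [0.471 0.435 0.13 ] turn [-0.8  1.6 -0.9]
[-0.6, 0.6, 13.8] [-0.15, 0.33, -0.19]
[-0.6, 0.6, 13.8] [-0.15, 0.33, -0.19]
[-0.7, 0.5, 13.8] [-0.15, 0.33, -0.19]
[-0.8, 0.5, 13.8] [-0.15, 0.33, -0.19]
[-0.9, 0.4, 13.8] [-0.15, 0.33, -0.19]
```

View pics/sel.png

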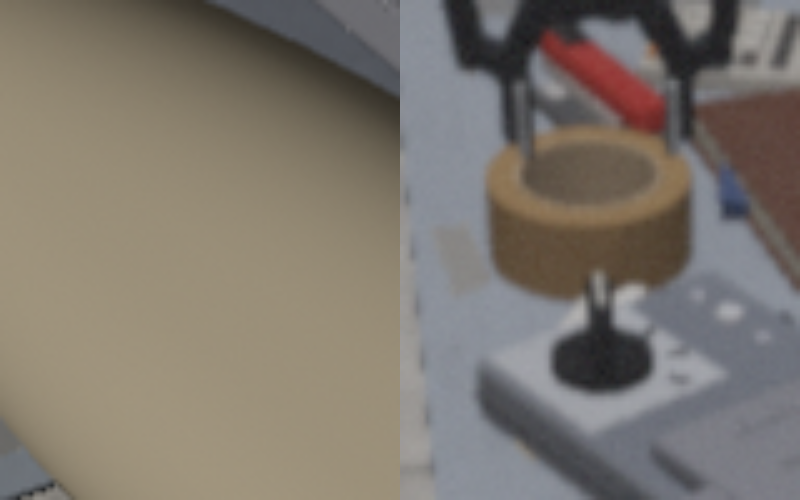

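The side view shows the open fingers (about 520 and 680 px) centred over the bar at 600. The arm hides the knob in the top view. Next I go down and pinch.

```bash
python3 -m inch '[-1,1,14,0,0.4,0,60, -1,1,14,0,0.4,0,60, -1,0.5,14,0,0.4,0,60, -1,0.5,14,0,0.4,0,60, -1,0,13,0,0,0,60, 0,0,0,0,0,0,30, 0,0,0,0,0,0,0, 0,0,0,0,0,0,0, 0,0,0,0,0,0,0, 0,0,0,0,0,0,0]' 30
```

```text
t: 10.3
eef_pos: [0.4694, 0.4415, 0.0615]
eef_rot: [-0.666, 0.746, -0.005, 0.005]
wrist_force: [-0.6, -0.3, 0.0]
finger_gap: -0.003
finger_force: 0.0
```

The gripper shut on nothing, so I need to look.

```bash
python3 - <<'E'
from h import *
q=camera("side");print(observe()["finger_gap"],observe()["finger_force"])
w=proj(q,np.array([.469,.44,.06])).astype(int)-[40,55]
g=cv2.resize(np.array(q["pixels"])[w[1]:w[1]+90,w[0]:w[0]+100],(700,600)[:2])
u=(proj(q,np.array([.4694,.4415,.0615]))-w+.5)*[7,600/90]; cv2.circle(g,tuple(u.astype(int).tolist()),4,(0,0,255),1)
cv2.imwrite("pics/sel2.png",g)
E
```

```text
0.0020201086593918944 0.0
```

View pics/sel2.png

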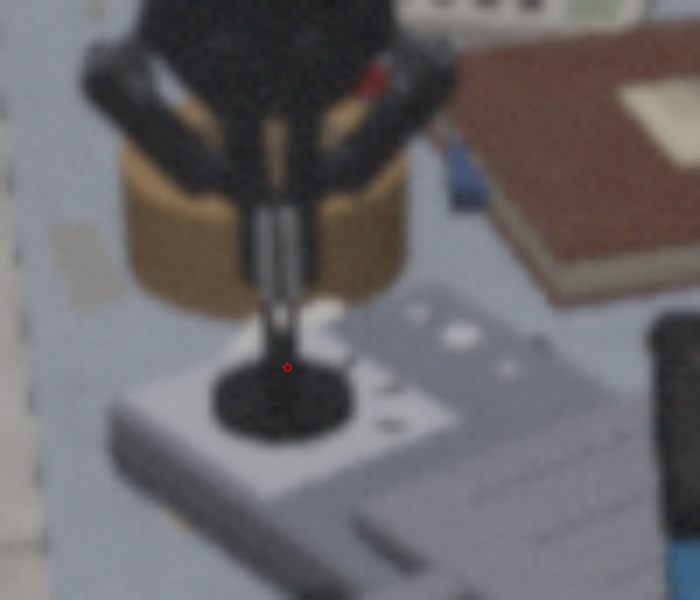

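The side view puts the shut pad tips at about (280,300), while the reported TCP projects to (287,367). So the fingers are either higher than reported or beyond the bar. I'll test safely: open, go down 13 mm, close, and check the gap.

```bash
python3 -m inch '[0,0,0,0,0,0,55, 0,0,0,0,0,0,55, 0,0,4,0,0,0,55, 0,0,5,0,0,0,55, 0,0,4,0,0,0,55, 0,0,0,0,0,0,0, 0,0,0,0,0,0,0, 0,0,0,0,0,0,0, 0,0,0,0,0,0,0, 0,0,0,0,0,0,0]' 30; python3 - <<'E'
from h import *
o=observe();print(o["joint_pos"])
p=camera("top");q=camera("side");print([k for k in q])
a=np.array(p["pixels"])[240:390,100:300];a=cv2.resize(a,None,fx=2.6,fy=2.6)
w=proj(q,np.array([.469,.44,.06])).astype(int)-[25,40]
b=cv2.resize(np.array(q["pixels"])[w[1]:w[1]+78,w[0]:w[0]+54],(270,390),interpolation=cv2.INTER_CUBIC)
cv2.imwrite("pics/sel3.png",np.hstack([a,b]))
E
```

```text
t: 11.35
eef_pos: [0.4688, 0.4414, 0.0478]
eef_rot: [-0.666, 0.746, -0.004, 0.004]
wrist_force: [-1.3, 0.7, 1.2]
finger_gap: 0.133
finger_force: 30.0
[ 0.63486527  0.51600398 -0.02896308  1.01649882 -0.00803477 -0.82231298]
['pixels', 'camera_matrix', 'pose', 'shot']
```

View pics/sel3.png

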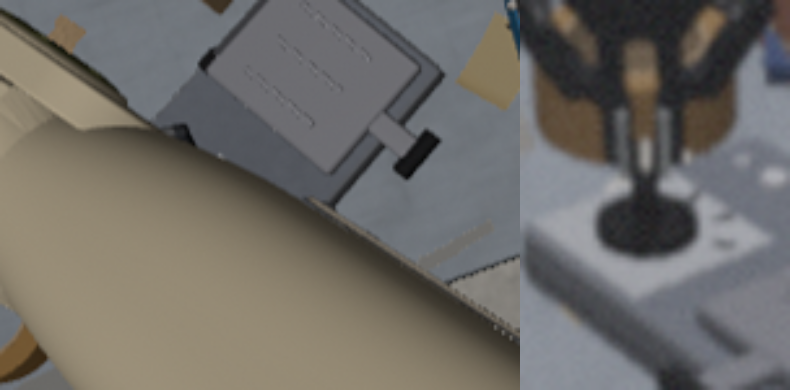

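The gap of 0.133 is about 12 mm, so the bar is held, but only near the tips. The fingers really stand more than 20 mm higher than reported. I'll regrip 12 mm lower, which is still clear of the disc, and start turning.

```bash
python3 -m inch '[0,0,0,0,0,0,40, 0,0,0,0,0,0,40, 0,0,6,0,0,0,40, 0,0,6,0,0,0,40, 0,0,0,0,0,0,0, 0,0,0,0,0,0,0, 0,0,0,0,0,0,0, 0,0,0,0,0,0,0, 0,0,0,0,0,4,0, 0,0,0,0,0,6,0]' 40
```

```text
t: 12.45
eef_pos: [0.4685, 0.441, 0.0351]
eef_rot: [-0.597, 0.802, -0.004, 0.004]
wrist_force: [-1.4, 0.1, -2.6]
finger_gap: 0.137
finger_force: 40.9
```

```bash
python3 -m inch '[0,0,0,0,0,8,0, 0,0,0,0,0,8,0, 0,0,0,0,0,8,0, 0,0,0,0,0,8,0, 0,0,0,0,0,8,0, 0,0,0,0,0,8,0, 0,0,0,0,0,8,0, 0,0,0,0,0,7,0, 0,0,0,0,0,0,0, 0,0,0,0,0,0,0]'
```

```text
t: 13.45
eef_pos: [0.4674, 0.4419, 0.0351]
eef_rot: [-0.092, 0.996, -0.0, 0.005]
wrist_force: [-3.2, 1.6, -2.6]
finger_gap: 0.138
finger_force: 40.8
```

Gripper yaw is now 10.6° with the target at 12°, so the selector is at about 1.28 rad. Release, rise, and look.

```bash
python3 -m inch '[0,0,0,0,0,0,50, 0,0,0,0,0,0,50, 0,0,0,0,0,0,70, 0,0,-20,0,0,0,85, 0,0,-30,0,0,0,85, 0,0,-30,0,0,-4,85, 0,0,-20,0,0,-4,85, 0,0,0,0,0,-4,85, 0,0,0,0,0,-4,85, 0,0,0,0,0,-4,85]'; python3 - <<'E'
from h import *
plan([.4737,.2833,.10],210.1,5)
E
```

```text
t: 14.45
eef_pos: [0.4687, 0.4414, 0.1364]
eef_rot: [-0.264, 0.964, -0.002, 0.007]
wrist_force: [-0.4, 0.2, -0.2]
finger_gap: 0.995
finger_force: 0.0
from [0.469 0.441 0.136] turn [-0.4  0.7  0.5]
[15.3, -27.7, 7.3] [-0.09, 0.14, 0.1]
[15.3, -27.7, 7.3] [-0.09, 0.14, 0.1]
[15.2, -27.7, 7.3] [-0.09, 0.14, 0.1]
[15.1, -27.8, 7.3] [-0.09, 0.14, 0.1]
[15.1, -27.8, 7.3] [-0.09, 0.14, 0.1]
```

```bash
python3 -m inch '[15,-28,0,0,0,0,85, 15,-28,0,0,0,0,85, 15,-28,7,0,0,0,85, 15,-28,14,0,0,0,85, 15,-28,14,0,0,0.5,85, 0,0,0,0,0,0,85, 0,0,0,0,0,0,85, 0,0,0,0,0,0,85, 0,0,0,0,0,0,85, 0,0,0,0,0,0,85]'; python3 - <<'E'
from h import *
o=observe()
p=camera("top");q=camera("side")
def crop(im,X,a,b,S,off,pts):
    u=proj(im,np.array(X)).astype(int)-off
    g=cv2.resize(np.array(im["pixels"])[u[1]:u[1]+b,u[0]:u[0]+a],(a*S,b*S),interpolation=cv2.INTER_CUBIC)
    for P in pts: cv2.circle(g,tuple(((proj(im,np.array(P))-u+.5)*S).astype(int).tolist()),3,(0,0,255),1)
    return g
e=o["eef_pos"];H=[.4737,.2833,.052]
cv2.imwrite("pics/han.png",np.hstack([crop(p,H,80,110,5,[45,55],[e,H]),crop(q,H,80,110,5,[30,65],[e,H])]))
plan([.4737,.2833,.006],210.1,5)
E
```

```text
t: 15.45
eef_pos: [0.4751, 0.2836, 0.1013]
eef_rot: [-0.259, 0.966, -0.002, 0.006]
wrist_force: [-0.4, 0.9, 1.4]
finger_gap: 0.996
finger_force: 0.0
from [0.475 0.283 0.101] turn [-0.4  0.6 -0.1]
[0.4, 0.3, 19.0] [-0.08, 0.12, -0.01]
[0.4, 0.2, 19.0] [-0.08, 0.12, -0.01]
[0.3, 0.2, 19.0] [-0.08, 0.12, -0.01]
[0.3, 0.2, 19.0] [-0.08, 0.12, -0.01]
[0.3, 0.1, 19.0] [-0.08, 0.12, -0.01]
```

View pics/han.png

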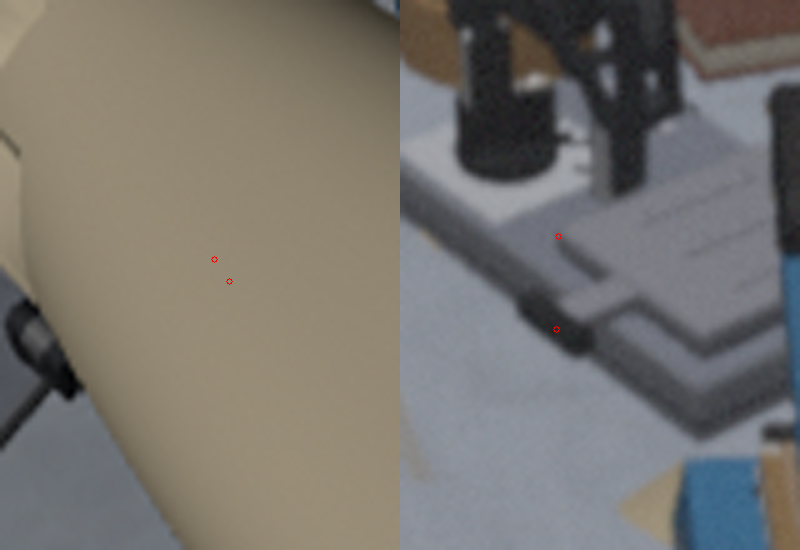

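```bash
python3 - <<'E'
from h import *
q=camera("side");H=np.array([.4737,.2833,.052]);u=proj(q,H).astype(int)-[30,65]
e=observe()["eef_pos"];yv=R.from_quat(observe()["eef_rot"]).apply([0,1,0])
for s in(1,-1):
  for d in(.013,.035,.04,.045):
    print(s,d,((proj(q,e+s*.0465*yv+[0,0,d])-u+.5)*5+[400,0]).round())
E
```

```text
1 0.013 [494. 166.]
1 0.035 [493. 123.]
1 0.04 [492. 113.]
1 0.045 [492. 103.]
-1 0.013 [623. 260.]
-1 0.035 [623. 216.]
-1 0.04 [623. 206.]
-1 0.045 [623. 196.]
```

The right fingertip matches a gripper about 30 mm higher than reported, with xy right, and that agrees with the knob grips. So for the grip at 52 mm I go down to a reported z of about 0.

```bash
python3 -m inch '[1,0,20,0,0.5,0,85, 0,0,25,0,0,0,85, 0,0,25,0,0,0,85, 0,0,20,0,0,0,85, 0,0,11,0,0,0,85, 0,0,0,0,0,0,85, 0,0,0,0,0,0,0, 0,0,0,0,0,0,0, 0,0,0,0,0,0,0, 0,0,0,0,0,0,0]' 60
```

```text
t: 16.6
eef_pos: [0.474, 0.2849, 0.001]
eef_rot: [-0.259, 0.966, 0.0, 0.002]
wrist_force: [-5.4, 9.5, 1.2]
finger_gap: 0.456
finger_force: 60.0
```

The opening is about 39 mm, so the grip is held. Now lift along the 170 mm arc, 30° per call.

```bash
python3 -m inch '[0,0,-9,0,0,0,0, -0.5,0,-9,0,0,0,0, -1,0,-9,0,0,0,0, -1.5,0,-8.5,0,0,0,0, -2,0,-8.5,0,0,0,0, -2.5,0,-8.5,0,0,0,0, -3,0,-8.5,0,0,0,0, -3.5,0,-8,0,0,0,0, -4,0,-8,0,0,0,0, -4.5,0,-8,0,0,0,0]'; python3 - <<'E'
from h import *
o=observe();print(np.hypot(*(o["eef_pos"][:2]-[.474,.2849])).round(4),R.from_quat(o["eef_rot"]).as_matrix().round(3))
E
```

```text
t: 17.6
eef_pos: [0.4911, 0.2951, 0.0838]
eef_rot: [-0.26, 0.966, -0.001, -0.0]
wrist_force: [-1.5, 7.5, -10.4]
finger_gap: 0.451
finger_force: 61.3
0.0199 [[-0.865 -0.501 -0.   ]
 [-0.501  0.865 -0.003]
 [ 0.001 -0.002 -1.   ]]
```

```bash
python3 -m inch '[-5,0,-7.5,0,0,0,0, -5,0,-7.5,0,0,0,0, -5.5,0,-7,0,0,0,0, -6,0,-7,0,0,0,0, -6,0,-6.5,0,0,0,0, -6.5,0,-6,0,0,0,0, -7,0,-6,0,0,0,0, -7,0,-5.5,0,0,0,0, -7.5,0,-5,0,0,0,0, -7.5,0,-4.5,0,0,0,0]'; python3 - <<'E'
from h import *
ps=[camera(n) for n in("side","top")];rs=[]
for p in ps:
    l=place_of(p,"display_handle");print([(np.round(a["xy"]),round(a["conf"],2)) for a in l[:2]])
    if l: rs.append(ray(p,l[0]["xy"]))
if len(rs)==2: print(tri(rs))
o=observe();print(o["eef_pos"].round(4),np.hypot(*(o["eef_pos"][:2]-[.474,.2849])).round(4))
E
```

```text
t: 18.6
eef_pos: [0.5428, 0.3257, 0.146]
eef_rot: [-0.26, 0.966, -0.002, -0.003]
wrist_force: [-10.9, 3.2, -2.3]
finger_gap: 0.456
finger_force: 61.6
[(array([316., 138.]), 0.96)]
[]
[0.5443 0.3266 0.1469] 0.0817
```

```bash
python3 -m inch '[0,0,0,0,0,0,85, 0,0,0,0,0,0,85, 0,0,0,0,0,0,85, 0,0,0,0,0,0,85, 0,0,-15,0,0,0,85, 0,0,-30,0,0,0,85, 5,0,-35,0,0,0,85, 20,20,-20,0,0,0,85, 40,-10,0,0,0,0,85, 40,-20,0,0,0,0,85]'; python3 - <<'E'
from h import *
plan([.40,.0,.32],210,8)
E
```

```text
t: 19.8
eef_pos: [0.4611, 0.2651, 0.2483]
eef_rot: [-0.26, 0.966, -0.003, 0.003]
wrist_force: [-0.2, 0.0, 0.5]
finger_gap: 0.998
finger_force: 0.0
from [0.461 0.265 0.248] turn [-0.4  0.2  0.1]
[23.2, -24.9, -8.9] [-0.05, 0.03, 0.01]
[23.2, -24.9, -8.9] [-0.05, 0.03, 0.01]
[23.2, -24.9, -8.9] [-0.05, 0.03, 0.01]
[23.2, -24.9, -8.9] [-0.05, 0.03, 0.01]
[23.2, -24.9, -8.9] [-0.05, 0.03, 0.01]
[23.2, -24.9, -8.9] [-0.05, 0.03, 0.01]
[23.2, -24.9, -8.9] [-0.05, 0.03, 0.01]
[23.2, -24.9, -9.0] [-0.05, 0.03, 0.01]
```

```bash
python3 -m inch '[23,-30,-10,0,0,0,85, 23,-30,-10,0,0,0,85, 23,-30,-10,0,0,0,85, 23,-30,-10,0,0,0,85, 23,-30,-10,0,0,0,85, 23,-30,-10,0,0,0,85, 20,-30,-10,0,0,0,85, 20,-30,-10,0,0,0,85, 10,-30,0,0,0,0,85, 0,0,0,0,0,0,85]'; python3 - <<'E'
from h import *
q=camera("side");p=camera("top");rs=[]
for c in(q,p):
    l=place_of(c,"display_handle");print([(np.round(a["xy"]),round(a["conf"],2)) for a in l[:2]])
    if l: rs.append(ray(c,l[0]["xy"]))
if len(rs)==2:
    X,e=tri(rs);d=X-tw(V,LOC["display_hinge"]);print(X,e,"angle",np.degrees(np.arctan2(d[2],np.hypot(d[0],d[1]))),np.linalg.norm(d))
g=[]
for c,a,b in((p,[120,215],(100,130)),(q,[245,95],(100,130))):
    g.append(cv2.resize(np.array(c["pixels"])[a[1]:a[1]+b[1],a[0]:a[0]+b[0]],(400,520),interpolation=cv2.INTER_CUBIC))
cv2.imwrite("pics/end.png",np.hstack(g));print(observe()["eef_pos"])
E
```

```text
t: 20.8
eef_pos: [0.4339, -0.0662, 0.3294]
eef_rot: [-0.256, 0.967, -0.004, 0.002]
wrist_force: [-0.6, 1.2, -0.2]
finger_gap: 0.999
finger_force: 0.0
[(array([314., 137.]), 0.92)]
[(array([218., 259.]), 0.8)]
[0.54080448 0.32661095 0.19370888] [np.float64(0.002431314409409837), np.float64(0.0024313144094097114)] angle 57.49028287571243 0.16804082014463367
[ 0.43279079 -0.06216219  0.32910073]
```

View pics/end.png

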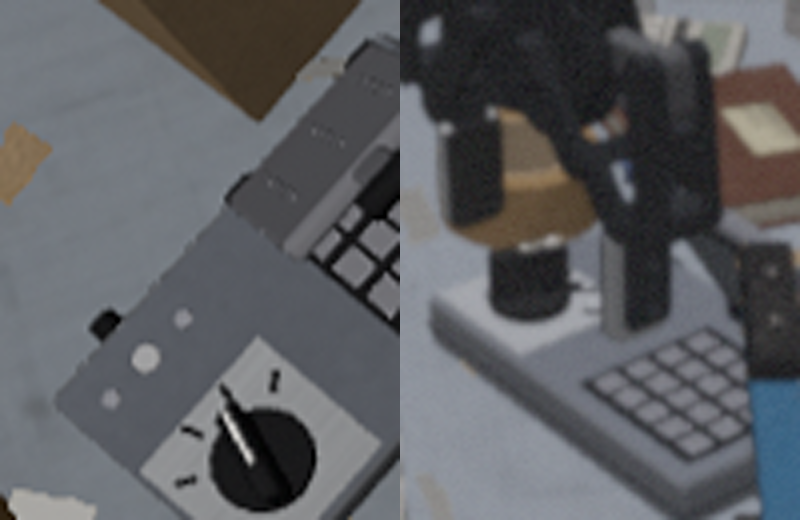

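The top view shows the pointer (tip at 228,395) on the third mark and the display standing open, measured at 57–60°. The gripper is clear of everything, so I hand in.

```bash
python3 -c "
from bench import hand_in
print(hand_in())"
```

```text
the job is handed in; nothing more can be done
None
```

I handed the job in: the display stands open at 57–60° and the selector points to the third mark. The label roll and date stamp were not touched, and the arm finished clear at about 21 s; no verdict came back.

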